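Set the alarm on the dresser clock

ROBOT

A 7-joint arm with a two-finger parallel gripper is mounted at the origin on the work surface. World frame = base frame: x ahead of the robot, y to its left, z up, the work surface at z = 0. Lengths are in mm, angles in rad, forces in N, time in s.
With the tool pointing down it reaches from about 350 to 900 mm from the base axis. Payload 19.9 kg.
Tool frame: the origin (TCP) lies at the very end of the fingers, on their centre line; the grasp point (between the pads) lies 19 mm behind it; z points along the fingers, y is the line along which they close (so a half turn about z gives the same grasp; the last joint's range is limited). The gripper opens to 94 mm and grips with 3 to 60 N. Pads are 16 mm wide; open, the fingers measure 119 mm over their backs; the gripper's body (75 mm by 177 mm) begins 78 mm behind the grasp point.
Start: joints at [-1.192, 0.417, -0.01, 1.614, 0.005, 1.111, -0.053], TCP at [254.724, 570.714, 205.425] pointing down, gripper open.
Joint ranges: [-2.81, 2.81], [-0.39, 2.02], [-1.27, 1.25], [0.06, 2.57], [-1.19, 4.33], [0.19, 2], [-2.82, 2.82]. Speed limits (rad/s): [1.89, 1.89, 2.39, 2.39, 3.01, 3.01, 3.01].

INTERFACE

Orientations are given as a 3x3 rotation matrix whose columns are the frame's x, y, z axes.
In Python, from plant import env, cam, planner gives the robot as it stands (env), with the cameras (cam) and the kinematics (planner). Calls block until the motion is done:
- env.reach(position, orientation): joint-space move of the TCP to a pose.
- env.movel(position, vel=150, frame=None, f_stop=None): straight line of the TCP; frame=None keeps the orientation; vel is the mean speed in mm/s. With f_stop (N) it stops when the force on the tool has changed by that much, and returns True; else False.
- env.move_joints(angles): joint-space move.
- env.set_gripper(opening, grip_force=None): finger opening in mm; grip_force is the grip in N (None keeps the last); returns when the fingers have stopped.
- env.hold(seconds).
- planner.solve_ik(position, orientation): joint angles nearest the present ones, or None.
- env.get_state(): the state.
- cam.snapshot(name): name is "scene" or "top" or "wrist"; returns (picture, depth): 400x640x3 uint8, red, green, blue; 400x640 float32, mm along the optical axis (not along the pixel's ray), 0 where there is no reading.
- cam.get_calibration(name): a dict with "mtx" (3x3 intrinsics, pixels), "T" (4x4, takes a point from camera to world coordinates). Camera axes: x right, y down, z forward; pixel columns grow to the right and rows downward; lengths in mm; the calibration is good to about 2 mm. The wrist camera is an equidistant fisheye: a pixel r from the principal point sees the ray r / f radians off the axis. A picture is of the moment at which its call begins: read the wrist's pose just before it. get_calibration takes no time and is no camera call; for the wrist camera it gives the pose at the moment of the call.
A pose or a line that the arm cannot do raises env.MotionError and nothing moves.
- env.finish_job(): hands the job in; it is judged then, once.
The state is a dict: "clock": time; "q": joint angles; "joint_vel": joint speeds; "joint_efforts": joint torques, N m; "ee_pos": TCP position; "ee_rot": TCP orientation; "wrist_force": force on the tool from outside, world axes, zero at the start; "ft_torque": the same for the moment, N m; "opening": finger opening in mm; "finger_force": force on a finger pad.
Only numpy, scipy, OpenCV 4.12 (cv2) and the standard library are available. Lean on these libraries where they do the work, as an engineer would, in place of code of your own. Each camera call takes 0.05 s, during which the arm holds its last target. There are 200 camera calls.

TASK

Put the alarm forward on the grey clock that stands on the round tray, working its top controls lightly with the fingertips, one at a time: press the far end (the clock's back side) of the long rocker switch at its left fully down to go into setting, tap the round hour key, then tap the square minute key, and last press the near end (the display side) of the rocker fully down to go back to running. Let each key come back up, keep off the snooze bar, and do not pick up or shift the clock or disturb the things around it.

Things in the scene. Friction and masses are not known exactly. Their poses are not given: they have to be found in the camera images.
- clock: grey battery clock, 95 (its x) x 240 (its y) x 62 mm, loose, 0.6 kg, on the tray. Origin: centre of its underside; x from display to back, away from the robot within 35 degrees, y to the left, z up. On the middle line of its flat top, all black: rocker at y +90 mm, round hour key +43, square minute key -2, long snooze bar (70 x 30 mm) -70. Keep the push on it under 25 N.
- rocker (a joint): two-position rocker, paddle 58 mm long (clock's x), 22 mm wide, slightly V-shaped, pivoted at its middle. Angle in rad: -0.14 = near end fully down (running, the start), +0.14 = far end fully down (setting). It turns with steady friction (1 to 2 N at a press spot), has no spring and stays where it is left: press until it stops; past 0.09 either way counts.
- rocker_far (a point): press spot on the top face of the rocker's far end (away from the display), 18 mm from the pivot; moves with the rocker. It stands about 11 mm above the case's top when raised and 6 mm when down.
- rocker_near (a point): press spot on the top face of the rocker's near end (display side), 18 mm from the pivot; moves with the rocker. About 11 mm above the case's top when raised and 6 mm when down.
- hour_key (a joint): round key's travel in m: 0 up, 0.006 fully down. A spring returns it: it starts to move at 1.5 N and is fully down at 6 N. Counts as tapped past 0.0025.
- hour_key_top (a point): centre of the top face of the round hour key, 22 mm across, 8 mm above the case's top when up; moves with the key.
- minute_key (a joint): square key's travel in m: 0 up, 0.006 fully down. A spring returns it: it starts to move at 1.5 N and is fully down at 6 N. Counts as tapped past 0.0025.
- minute_key_top (a point): centre of the top face of the square minute key, 20 x 20 mm, 8 mm above the case's top when up; moves with the key.
- snooze_bar (a joint): travel in m of the long snooze bar, same spring as the keys; to be left alone (0).
- tray: round terrazzo tray, 420 mm across, fixed: floor 12 mm above the dresser, rim 20 mm high. Origin: centre of its underside. All the small things stand about the clock.
- hair_claw: steel hair claw, 76 x 46 x 42 mm, loose, beyond one end of the clock; origin under its centre. Leave alone.
- pot: white ceramic pot with cork stopper, 72 mm across, 80 mm high, loose, behind the clock; origin under its centre. Leave alone.
- atomiser: clear glass atomiser, 40 mm across, 94 mm high, loose, behind the clock; origin under its centre. Leave alone.
- glasses_case: black glasses case, 58 x 155 x 37 mm, loose, in front of the clock; origin under its centre. Leave alone.
- ring_a: gold-tone ring, 23 mm across, 5 mm high, loose, beyond the clock's right end; origin under its centre. Leave alone.
- ring_b: gold-tone ring, 20 mm across, 4 mm high, loose, beside the other. Leave alone.
- hairbrush: wooden paddle hairbrush, 210 x 70 x 37 mm, loose, on the dresser to the left. Leave alone.
- nail_varnish: small bottle, 28 mm across, 72 mm high, loose, on the dresser to the right. Leave alone.

How it is judged:
By the outcome, as a careful person would: the job done as asked, in the order asked, and still so for the second after the job is handed in, with the robot touching nothing.
It also fails if it takes over 45 s, if anything falls off the work surface, if the arm or the gripper's body presses on something with over 40 N, if the wrist force passes 120 N, or if a joint passes its speed limit or range.

## Working session

There is one attempt and no reset: what is moved stays moved. The work goes in short steps, each a Python script; the robot and the scene stay as the last script left them, time stands still between calls to the robot, and variables do not carry over. Pictures are saved under pics/ and viewed, at most 10 in all, crops included, and the job is handed in when it is done.

```bash
mkdir -p pics
python3 - <<'E'
from plant import env, cam, planner
import cv2,numpy as np
for n in("top","scene"):
    p,d=cam.snapshot(n); cv2.imwrite(f"pics/{n}0.png",p[:,:,::-1]); np.save(f"{n}_d.npy",d)
    c=cam.get_calibration(n); print(n,c["mtx"].tolist(),np.round(c["T"],3).tolist())
s=env.get_state();print(s["clock"],s["wrist_force"],s["opening"],np.round(s["ee_rot"],3).tolist())
E
```

```text
top [[416.28419033364617, 0.0, 315.5800744352486], [0.0, 416.28419033364617, 202.65539877289365], [0.0, 0.0, 1.0]] [[0.013, -0.985, 0.17, 375.031], [-1.0, -0.017, -0.022, 42.421], [0.025, -0.17, -0.985, 1330.111], [0.0, 0.0, 0.0, 1.0]]
scene [[460.86737099022764, 0.0, 322.3033283262242], [0.0, 460.86737099022764, 199.28930890874332], [0.0, 0.0, 1.0]] [[-0.444, 0.722, -0.53, 1226.85], [0.896, 0.355, -0.268, 362.727], [-0.005, -0.594, -0.805, 1064.815], [0.0, 0.0, 0.0, 1.0]]
0.1 [-0.18238577  0.73391708 -0.21093419] 93.76484049658016 [[-0.913, 0.408, -0.0], [0.408, 0.913, -0.001], [-0.0, -0.001, -1.0]]
```

View pics/top0.png

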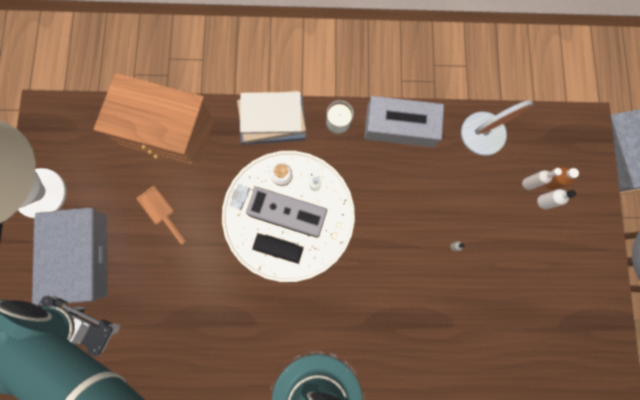

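View pics/scene0.png

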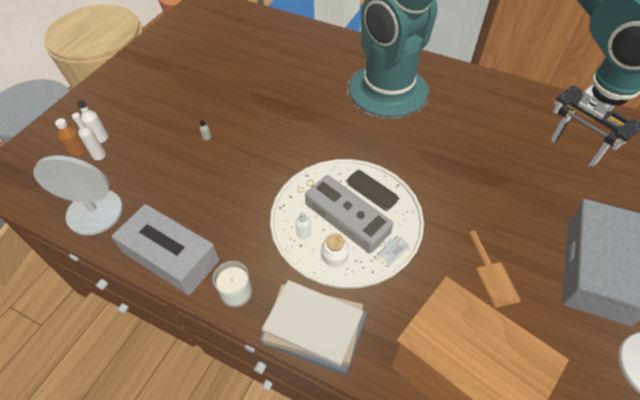

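The top view shows the clock centred near (287,212), with the rocker at (258,202), hour key (273,206), minute key (287,211) and snooze bar (308,217). Next I fit the clock's pose from the depth image.

```bash
cat > h.py <<'E'
import numpy as np,cv2
def cloud(d,c,fisheye=False):
    v,u=np.mgrid[0:400,0:640].astype(float); K=c["mtx"]; x=(u-K[0,2])/K[0,0]; y=(v-K[1,2])/K[1,1]
    if fisheye:
        r=np.hypot(x,y)+1e-9; k=np.tan(np.minimum(r,1.4))/r; x,y=x*k,y*k
    P=np.stack([x*d,y*d,d],-1)@c["T"][:3,:3].T+c["T"][:3,3]
    P[d<=0]=np.nan
    return P
def fit(P,m):
    # largest blob of clock-top points -> centre, yaw, size
    n,l,s,_=cv2.connectedComponentsWithStats(m.astype(np.uint8)); k=1+np.argmax(s[1:,4])
    Q=P[l==k]; (c,sz,a)=cv2.minAreaRect(Q[:,:2].astype(np.float32))
    if sz[0]>sz[1]: a-=90; sz=sz[::-1]
    a=(a+90)%180-90
    return np.array(c),sz,a,np.nanmedian(Q[:,2]),l==k
E
python3 - <<'E'
from plant import env, cam, planner
from h import *
for n in("top","scene"):
    P=cloud(np.load(n+"_d.npy"),cam.get_calibration(n))
    m=(P[...,2]>64)&(P[...,2]<95)&(np.hypot(P[...,0]-570,P[...,1]-115)<170)
    r=fit(P,m); print(n,r[:4],m.sum())
    for u,v in ([(287,212),(258,202),(273,206)] if n=="top" else [(348,211)]): print(P[v,u])
E
```

```text
top (array([566.25360107, 104.11450195]), (96.39157104492188, 239.5112762451172), -16.61211395263672, np.float64(74.10831471904646)) 2782
[560.7403684  100.60652219  82.33835972]
[589.81812186 189.07847085  83.15920226]
[578.53977881 143.47491     81.64300042]
scene (array([566.32305908, 104.53144836]), (97.2267837524414, 240.50814819335938), -16.92803192138672, np.float64(73.17808580237613)) 3277
[576.28102724 109.79543166  70.6252756 ]
```

Run:
```python
from plant import env, cam, planner
from h import *
P=cloud(np.load("top_d.npy"),cam.get_calibration("top"))
for a,b,c,d in [(40,100,215,300),(95,205,75,160),(215,360,150,285),(110,220,160,300)]: print(np.nanmax(P[c:d,a:b,2]))
yaw=np.radians(-16.77);X=np.array([np.cos(yaw),np.sin(yaw),0]);Z=np.array([0,0,-1.]);R=np.c_[-X,np.cross(Z,-X),Z]
for z in(86,110,200):
  for o in(0,90): 
    Y=np.array([-X[1],X[0],0]); print(planner.solve_ik(np.array([566.3,104.3,z])+o*Y,R))
```

```text
347.87837753249903
187.76802417300019
106.15385111108912
88.7089247115589
[-0.456849    0.48472156  0.28274327  1.84663289 -0.17635426  0.83453318
  1.19197022]
[-0.48479928  0.54750211  0.16652904  1.72310257 -0.11216566  0.88025691
  1.00747087]
[-0.46239743  0.45148153  0.2886731   1.83178018 -0.16170166  0.88115594
  1.18023933]
[-0.48977074  0.51748429  0.17285023  1.70862175 -0.10676723  0.92466379
  1.00335864]
[-0.4778456   0.34411946  0.30294718  1.75420094 -0.11558965  1.06066719
  1.14305957]
[-0.50625448  0.42115326  0.19351054  1.63264876 -0.08849315  1.09637104
  0.98932814]
```

Run:
```python
from plant import env, cam, planner
from h import *
P=cloud(np.load("top_d.npy"),cam.get_calibration("top")); print(P[250,65],P[300,70],P[295,102])
yaw=np.radians(-16.77);X=np.array([np.cos(yaw),np.sin(yaw),0]);Z=np.array([0,0,-1.]);R=np.c_[-X,np.cross(Z,-X),Z]
env.movel([280,340,230],vel=250)
env.set_gripper(0,5)
env.reach([525,120,230],R)
c=cam.get_calibration("wrist"); p,d=cam.snapshot("wrist"); cv2.imwrite("pics/w1.png",p[:,:,::-1]); np.save("w1_d.npy",d); np.savez("w1_c.npz",**{k:c[k] for k in("mtx","T")})
s=env.get_state(); print(s["clock"],s["ee_pos"],s["opening"],s["wrist_force"],c["T"].round(2).tolist(),c["mtx"].tolist())
W=cloud(d,c,True)
m=(W[...,2]>64)&(W[...,2]<95)&(np.hypot(W[...,0]-566,W[...,1]-104)<150)
print(fit(W,m)[:4],m.sum())
```

```text
[436.03036756 736.72537212 105.25587031] [295.51418946 707.21923281 104.43450609] [306.91845592 649.80157534  39.00815371]
3.9 [524.4687542  121.37428145 229.96930159] 0.4619296877767749 [0.38775389 0.20163732 0.59392974] [[0.29, 0.92, 0.25, 451.13], [0.96, -0.28, -0.08, 143.12], [0.0, 0.26, -0.96, 408.57], [0.0, 0.0, 0.0, 1.0]] [[309.70691628693146, 0.0, 314.2843711925426], [0.0, 309.70691628693146, 204.37722884823017], [0.0, 0.0, 1.0]]
(array([564.32452393, 102.68710327]), (93.96202087402344, 240.5381317138672), -16.88104248046875, np.float64(73.52202080376094)) 13554
```

View pics/w1.png

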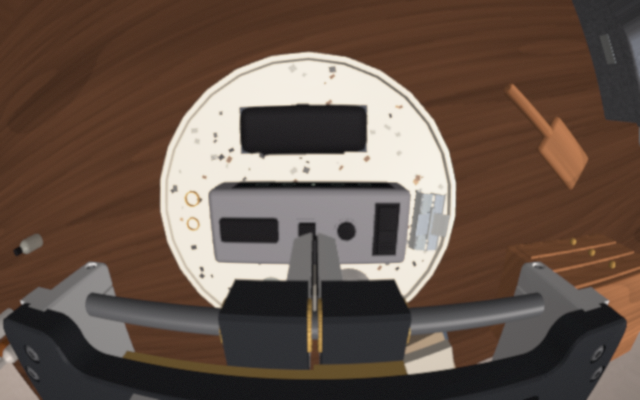

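The wrist view shows the rocker at (386,229), round key (346,231), minute key (307,230) and snooze bar (249,230), all clear. All three fits agree to within 2 mm, so I press the far end now.

```bash
cat >> h.py <<'E'
from plant import env, cam, planner
yaw=np.radians(-16.8);X=np.array([np.cos(yaw),np.sin(yaw),0]);Y=np.array([-X[1],X[0],0]);Z=np.array([0,0,-1.])
R=np.c_[-X,np.cross(Z,-X),Z]; C=np.array([565.8,104.,0])
def at(x,y,z): return C+x*X+y*Y+[0,0,z]
def loc(p): d=p-C; return np.round([d@X,d@Y,d[2]],1)
def press(x,y,zmin,f,clear=105):
    env.movel(at(x,y,clear),vel=120,frame=R); env.hold(.3)
    print("above",loc(env.get_state()["ee_pos"]),env.get_state()["wrist_force"].round(1))
    hit=env.movel(at(x,y,zmin),vel=12,f_stop=f); s=env.get_state()
    print("hit",hit,loc(s["ee_pos"]),s["wrist_force"].round(1)); env.hold(.15); s=env.get_state()
    print("held",loc(s["ee_pos"]),s["wrist_force"].round(1),s["clock"])
    env.movel(at(x,y,clear),vel=60)
E
python3 - <<'E'
from h import *
W=cloud(np.load("w1_d.npy"),dict(np.load("w1_c.npz")),True)
p=cv2.imread("pics/w1.png"); m=(p.max(2)<60)&(W[...,2]>76)&(W[...,2]<92)&(np.hypot(W[...,0]-566,W[...,1]-104)<140)
n,l,s,c=cv2.connectedComponentsWithStats(m.astype(np.uint8))
for k in range(1,n):
    if s[k,4]>80: q=W[l==k]; print(s[k],loc(np.nanmedian(q,0)),loc(np.nanmin(q,0)))
press(18,90,77,8)
env.movel(at(-45,75,190),vel=200)
c=cam.get_calibration("wrist"); p,d=cam.snapshot("wrist"); cv2.imwrite("pics/w2.png",cv2.resize(p[150:330,150:500,::-1],None,fx=2.2,fy=2.2))
W=cloud(d,c,True)
for x in(-22,-18,-10,0,10,18,22):
    q=W[(np.hypot(*(W[...,:2]-at(x,90,0)[:2]).transpose(2,0,1))<3)]; print(x,np.nanmedian(q[:,2]))
E
```

```text
[376 206  22  49 892] [-2.2 87.2 80.2] [-24.4  61.2  76.1]
[ 220  218   58   24 1306] [ -1.7 -70.5  81.2] [ -11.5 -111.3   76.7]
[299 223  17  13 171] [-4.5 -4.1 81.1] [ -8.2 -15.9  78.1]
[338 223  17  17 218] [-1.2 40.2 81.2] [-7.7 29.  77.6]
above [ 18.   90.  105.2] [ 0.7 -0.4 -0.2]
hit True [18.8 90.1 80.2] [-0.2 -0.8  7.3]
held [18.8 90.1 80.1] [-1.3 -0.3  7.8] 7.7333
-22 84.86855007019665
-18 84.09029645539076
-10 83.11112946556912
0 nan
10 nan
18 nan
22 nan
  return np.nanmean(a, axis, out=out, keepdims=keepdims)
```

View pics/w2.png

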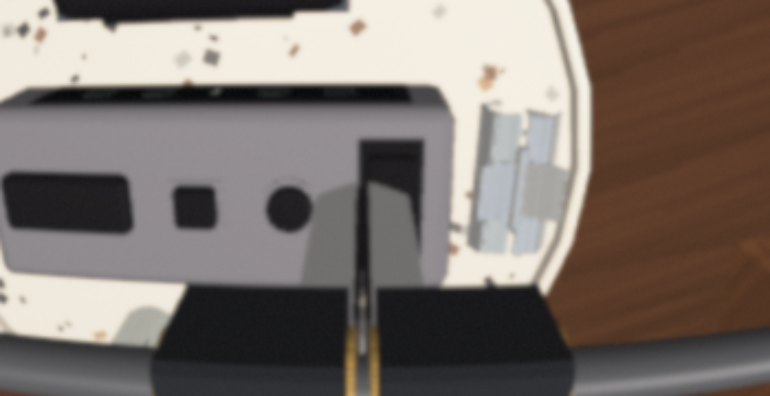

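The crop shows the near end of the rocker, at about (392,170), now raised to z=84 (11 mm above the case). The far end stopped at 6 mm, so the clock is in setting. Next come the two keys.

Run:
```python
from h import *
press(-.5,42.5,76.5,5.5)
press(-.5,-2.5,76.5,5.5)
```

```text
above [ -0.5  42.8 105.4] [ 0.5  0.3 -0.2]
hit True [-0.5 42.5 76.9] [-0.7  0.6  5.3]
held [-0.5 42.5 76.9] [-0.8 -0.6  5.2] 12.675
above [ -0.6  -2.  104.9] [-0.4 -0.3  0.5]
hit True [-0.5 -2.5 76.9] [-0.8  1.   5.5]
held [-0.4 -2.5 76.9] [-0.6 -1.   5.1] 16.475
```

Both keys went down about 5 mm. Now the near end of the rocker, then a check.

Run:
```python
from h import *
press(-18,90,77,8)
env.movel(at(-130,60,230),vel=200)
env.hold(.3)
for n in("wrist","top"):
    c=cam.get_calibration(n); p,d=cam.snapshot(n); W=cloud(d,c,n=="wrist")
    cv2.imwrite(f"pics/{n}3.png",p[:,:,::-1])
    m=(W[...,2]>64)&(W[...,2]<95)&(np.hypot(W[...,0]-566,W[...,1]-104)<(150 if n=="wrist" else 170)); print(n,fit(W,m)[:4])
    if n=="wrist":
        for x,y in[(-18,90),(-10,90),(10,90),(18,90),(0,43),(0,-2),(0,-70)]:
            q=W[(np.hypot(*(W[...,:2]-at(x,y,0)[:2]).transpose(2,0,1))<4)]; print(x,y,np.nanmedian(q[:,2]) if len(q) else None)
print(env.get_state()["clock"])
```

```text
above [-17.8  89.6 105.1] [ 0.  -0.6  0.5]
hit True [-18.2  90.2  80. ] [-2.1  0.3  8. ]
held [-18.3  90.1  80. ] [-1.5 -0.6  7.9] 20.325
wrist (array([541.45959473,  63.68200684]), (75.16535949707031, 149.99932861328125), -16.440284729003906, np.float64(73.3390526475927))
-18 90 None
-10 90 None
10 90 None
18 90 None
0 43 None
0 -2 None
0 -70 81.40488626595211
top (array([566.60437012, 104.08808899]), (96.84870147705078, 239.59010314941406), -16.473976135253906, np.float64(74.01129826728572))
22.3
```

View pics/wrist3.png

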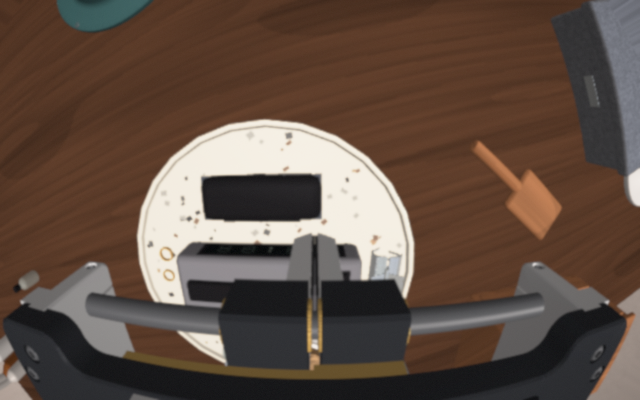

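The tray items and the clock are where they were, but the gripper hides the rocker in this view. I'll look once more from further forward.

Run:
```python
from h import *
env.movel(at(40,20,250),vel=200); env.hold(.2)
c=cam.get_calibration("wrist"); p,d=cam.snapshot("wrist"); W=cloud(d,c,True)
for x,y in[(-18,90),(-10,90),(10,90),(18,90),(22,90),(0,43),(0,-2),(0,-70)]:
    q=W[(np.hypot(*(W[...,:2]-at(x,y,0)[:2]).transpose(2,0,1))<4)]; print(x,y,np.nanmedian(q[:,2]) if len(q) else None)
print(env.get_state()["clock"],env.get_state()["wrist_force"])
```

```text
-18 90 78.77944043241226
-10 90 79.35658311868295
10 90 363.6767149052137
18 90 368.2422759291076
22 90 368.3142459041384
0 43 81.27706829954573
0 -2 81.22852522814878
0 -70 81.28951309013064
23.575 [0.03025662 0.24546904 0.28103683]
```

The near end is down (z about 79), and both keys and the snooze bar are up (81). I'm handing it in.

```bash
python3 -c "
from plant import env, cam, planner
print(env.finish_job())"
```

```text
the job is handed in; nothing more can be done
None
```

The alarm was put forward in the order asked (rocker far end, hour key, minute key, rocker near end). The final camera check showed the rocker's near end down, both keys and the snooze bar up, and the clock not shifted. I handed the job in at about 24 s; no verdict was shown.

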